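# Free the jammed choke feeder, load the test bed and arm the tester

## Robot

A 6-joint arm with a two-finger parallel gripper is mounted at the origin on the work surface. World frame = base frame: x ahead of the robot, y to its left, z up, the work surface at z = 0. Lengths are in mm, angles in rad, forces in N, time in s.
With the tool pointing down it reaches from about 275 to 825 mm from the base axis. Payload 4.9 kg.
Tool frame: the origin (TCP) lies at the very end of the fingers, on their centre line; the grasp point (between the pads) lies 19 mm behind it; z points along the fingers, y is the line along which they close (so a half turn about z gives the same grasp; the last joint's range is limited). The gripper opens to 85 mm and grips with 20 to 120 N. Pads are 22 mm wide; open, the fingers measure 114 mm over their backs; the gripper's body (76 mm by 85 mm) begins 54 mm behind the grasp point. The pads swing forward as they close: fully open they stand 13 mm farther back than shut.
Start: joints at [1.102, 0.326, -0.193, 1.052, 0, 1.437], TCP at [180.714, 519.481, 231.281] pointing down, gripper open.
Joint ranges: [-2.65, 2.65], [-0.97, 1.79], [-1.3, 1.35], [-1.93, 2.1], [-1.47, 1.37], [-3.14, 3.14]. Speed limits (rad/s): [2.57, 2.57, 3.14, 3.14, 3.14, 3.14].

## Interface

Orientations are given as [roll, pitch, yaw] about the fixed x, y, z axes, in that order (R = Rz(yaw) Ry(pitch) Rx(roll)).
In Python, from bench import bot, solve_ik, imaging gives the robot as it stands. Calls block until the motion is done:
- bot.move_ptp(position, orientation): joint-space move of the TCP to a pose.
- bot.movel(position, rot=None, max_speed=150, threshold=None): straight line of the TCP; rot=None keeps the orientation; max_speed is the mean speed in mm/s. With threshold (N) it stops when the force on the tool has changed by that much, and returns True; else False.
- bot.move_j(angles): joint-space move.
- bot.grip(opening, effort=None): opening from 0.0 (shut) to 1.0 (fully open); effort is the grip in N (None keeps the last); returns when the fingers have stopped.
- bot.dwell(seconds).
- solve_ik(position, orientation): joint angles nearest the present ones, or None.
- bot.get_state(): the state.
- imaging.capture(name): name is "scene" or "top" or "wrist"; returns the picture (480x640x3 uint8, blue, green, red); there is no depth.
- imaging.camera_model(name): a dict with "K" (3x3 intrinsics, pixels), "position" and "rotation" of the camera in the world. Camera axes: x right, y up, looking along -z (the intrinsics and any distortion apply to the point x, -y, -z); pixel columns grow to the right and rows downward; lengths in mm; the calibration is good to about 2 mm. A picture is of the moment at which its call begins: read the wrist's pose just before it. camera_model takes no time and is no camera call; for the wrist camera it gives the pose at the moment of the call.
A pose or a line that the arm cannot do raises bot.IKError and nothing moves.
- bot.sign_off(): hands the job in; it is judged then, once.
The state is a dict: "t": time; "qpos": joint angles; "joint_velocities": joint speeds; "effort": joint torques, N m; "tcp_pos": TCP position; "orientation": TCP orientation; "contact_force": force on the tool from outside, world axes, zero at the start; "wrist_torque": the same for the moment, N m; "opening": opening from 0.0 (shut) to 1.0 (fully open); "gripper_force": force on a finger pad.
Only numpy, scipy, OpenCV 4.12 (cv2) and the standard library are available. Lean on these libraries where they do the work, as an engineer would, in place of code of your own. Each camera call takes 0.05 s, during which the arm holds its last target. There are 200 camera calls.

## Task

The round chokes have jammed side by side at the narrow neck of the sloping feeder: nudge a blocking choke back up the slope so that they slide down one at a time (again if they jam again), without lifting any choke in the wide hopper above the neck or carrying one over it. Take every choke from the pick-up end and stand it flat, post up, on the test bed inside its low rim. Only then lift the clear safety cover up until it stands upright, throw the toggle beneath it fully over and shut the cover fully again; leave the other things on the bench where they are.

Things in the scene. Friction and masses are not known exactly. Their poses are not given: they have to be found in the camera images.
- choke1: potted choke: black round cup 60 mm across and 26 mm high with a grey round centre post on top, 26 mm across and a further 26 mm high (52 mm in all, plus a 3 mm brass stud); 0.13 to 0.21 kg. Origin: centre of its underside, z along the post. Starts jammed at the neck beside choke2. There are 5 or 6 chokes.
- choke2: potted choke: black round cup 60 mm across and 26 mm high with a grey round centre post on top, 26 mm across and a further 26 mm high (52 mm in all, plus a 3 mm brass stud); 0.13 to 0.21 kg. Origin: centre of its underside, z along the post. Starts jammed at the neck beside choke1.
- choke3: potted choke: black round cup 60 mm across and 26 mm high with a grey round centre post on top, 26 mm across and a further 26 mm high (52 mm in all, plus a 3 mm brass stud); 0.13 to 0.21 kg. Origin: centre of its underside, z along the post. Starts in the hopper behind choke1.
- choke4: potted choke: black round cup 60 mm across and 26 mm high with a grey round centre post on top, 26 mm across and a further 26 mm high (52 mm in all, plus a 3 mm brass stud); 0.13 to 0.21 kg. Origin: centre of its underside, z along the post. Starts in the hopper behind choke2.
- choke5: potted choke: black round cup 60 mm across and 26 mm high with a grey round centre post on top, 26 mm across and a further 26 mm high (52 mm in all, plus a 3 mm brass stud); 0.13 to 0.21 kg. Origin: centre of its underside, z along the post. Starts in the hopper behind choke3; may be absent.
- choke6: potted choke: black round cup 60 mm across and 26 mm high with a grey round centre post on top, 26 mm across and a further 26 mm high (52 mm in all, plus a 3 mm brass stud); 0.13 to 0.21 kg. Origin: centre of its underside, z along the post. Starts in the hopper behind choke4; may be absent.
- chute: fixed steel feeder tray, smooth, floor slippery and sloping at 15 degrees, so chokes slide down unaided. Origin on the floor at the middle of the end wall's inner face (low, pick-up end); x up the slope along the floor, z square to it, y across. Walls 31 mm above the floor, 4 mm thick. Lane x = 0 to 100 mm, 76 mm wide; widens at 45 degrees from 100 to 137 mm; hopper 137 to 320 mm, 150 mm wide
- throat (a point): the neck: tray floor point at x = 100 mm, y = 0 of the tray frame, where the hopper narrows into the lane. The two jammed chokes sit side by side at about x = 135 mm, y = +-30 mm. When one is pushed back by its post, some 40 mm up the slope, the other slides through; the pushed one follows when let go, or needs another nudge; if nudging one does not help, nudge the other
- pickup (a point): point on the tray floor at x = 30 mm of the tray frame: where the foremost choke comes to rest against the end wall (it may rest up to 8 mm to either side)
- bed: fixed test bed, 160 (x) x 232 (y) mm, 30 mm high to its flat steel floor; origin at the centre of its underside on the bench, z up, x and y along its sides. Low rim 5 mm thick and 14 mm above the floor, inside 150 x 222 mm; room for six chokes, at x = +-36 mm and y = -72, 0, +72 mm
- bed_floor (a point): centre of the test bed's flat floor, 30 mm above the bench
- switchbox: fixed arming-switch box, 140 (x) x 100 (y) x 50 mm high; origin at the centre of its underside, z up. The cover's hinge is at its +x end, the cover's bar at its -x end
- toggle (a joint): toggle: 0 to 0.15 rad off (leaning to the switchbox -y), 1.0 rad fully over (leaning to +y); pivot at x = -5 mm, y = 0, z = 50 mm in the switchbox frame; steel stick 10 mm thick with a 16 mm ball; stays where it is left, about 2 N at the tip
- toggle_tip (a point): centre of the toggle's ball, 34 mm from its pivot
- cover (a joint): clear safety cover over the toggle: 0 shut, grows as it opens up to 1.8 rad; stiff hinge, it stays where it is left (about 2 N at the bar). Open it to 1.6 rad or so. Cover is 110 mm long, 66 mm wide, 51 mm high
- cover_bar (a point): middle of the cover's lifting bar: a 12 mm round bar, 76 mm long, parallel to the hinge (switchbox y), held 35 mm above the cover's top on two thin posts at its ends, near the end away from the hinge; 52 mm clear between the posts. From the hinge line it lies 100 mm to switchbox -x and 86 mm up when shut
- cover_hinge (a point): middle of the cover's hinge line (parallel to switchbox y), fixed, 51 mm above the bench, at x = 58 mm in the switchbox frame
- swabs: clear jar of cotton swabs, 64 mm across, 97 mm high; bystander
- spool: solder spool, 64 mm across, 40 mm high; bystander
- flux: amber flux bottle, 48 mm across, 100 mm high; bystander
- driver: screwdriver lying on the bench, 180 mm long; bystander
- sponge: yellow sponge pad, 75 x 55 x 20 mm; bystander

How it is judged:
By the outcome, as a careful person would: the job done as asked, in the order asked, and still so for the second after the job is handed in, with the robot touching nothing.
Of choke5, choke6 only 1 to 2 are there at a start; the rules pass over those that are not, and their reading is None.
At some moment in a run one of choke1, choke2, choke3, choke4, choke5, choke6 may be knocked a few centimetres aside while the robot is not near it.
Once in a run the grip may slacken for a moment while it holds something.
It also fails if it takes over 208 s, if anything falls off the work surface, if the arm or the gripper's body presses on something with over 40 N, if the wrist force passes 120 N, or if a joint passes its speed limit or range.

## Working session

There is one attempt and no reset: what is moved stays moved. The work goes in short steps, each a Python script; the robot and the scene stay as the last script left them, time stands still between calls to the robot, and variables do not carry over. Pictures are saved under pics/ and viewed, at most 14 in all, crops included, and the job is handed in when it is done.

```bash
ls; mkdir -p pics
python3 - <<'E'
from bench import bot, imaging
import cv2
for n in ["scene","top"]:
    cv2.imwrite(f"pics/{n}0.png", imaging.capture(n))
    m=imaging.camera_model(n); print(n,m)
print(bot.get_state()["t"])
E
```

```text
pics
scene {'K': array([[619.14830539,   0.        , 320.58389472],
       [  0.        , 619.14830539, 238.6868644 ],
       [  0.        ,   0.        ,   1.        ]]), 'position': array([ 913.33341147, -611.55765387, 1025.03647034]), 'rotation': array([ 0.65413102, -0.00919301,  0.50679721])}
top {'K': array([[455.97070794,   0.        , 317.05889921],
       [  0.        , 455.97070794, 235.86463694],
       [  0.        ,   0.        ,   1.        ]]), 'position': array([ 417.73849668,  -13.92918251, 1019.58799167]), 'rotation': array([ 0.18112341,  0.02557385, -1.58214123])}
0.1
```

View pics/scene0.png

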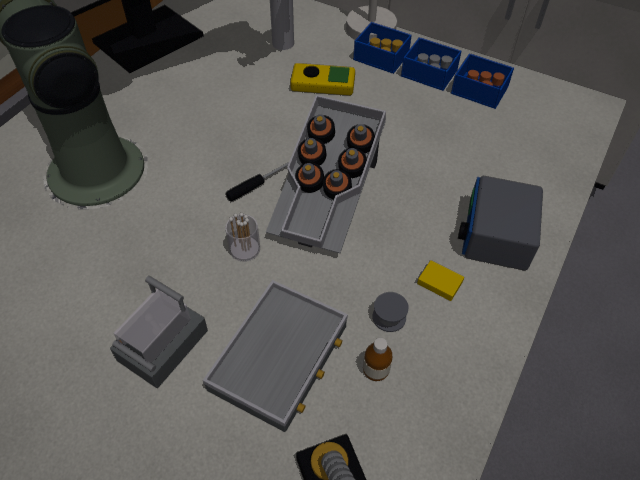

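View pics/top0.png

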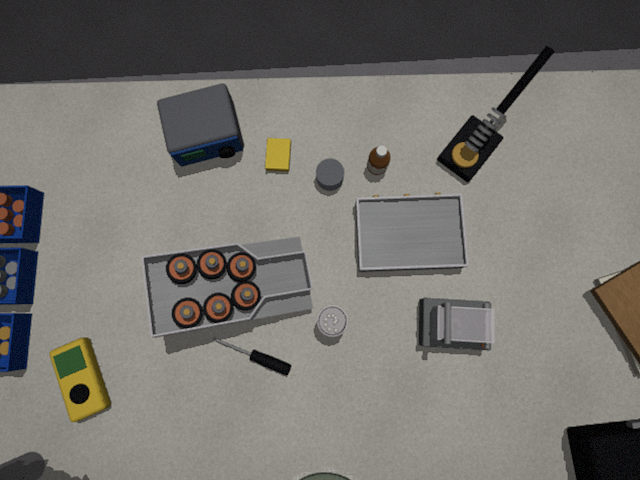

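Scene: six chokes (post tops about (180,268), (211,262), (241,265), (187,312), (218,306), (246,295) in top), lane end at about (308,270), bed centre about (411,232), switchbox about (456,325). I'll zoom in on both views at once and set up the geometry helpers.

```bash
cat > h.py <<'E'
import numpy as np, cv2
from scipy.spatial.transform import Rotation as R
from bench import bot, solve_ik, imaging
def cam(n):
    m=imaging.camera_model(n); r=np.array(m["rotation"]); 
    return m["K"],np.array(m["position"]),(r if r.ndim==2 else R.from_euler("xyz",r).as_matrix())
def ray(c,uv):
    K,p,r=c; d=r@np.array([(uv[0]-K[0,2])/K[0,0],-(uv[1]-K[1,2])/K[1,1],-1]); return p,d/np.linalg.norm(d)
def onplane(c,uv,z):
    p,d=ray(c,uv); return p+d*(z-p[2])/d[2]
def tri(c1,a,c2,b):
    p,d=ray(c1,a); q,e=ray(c2,b); s=np.linalg.lstsq(np.c_[d,-e],q-p,rcond=None)[0]
    A,B=p+d*s[0],q+e*s[1]; return (A+B)/2,np.linalg.norm(A-B)
def proj(c,P):
    K,p,r=c; v=r.T@(np.asarray(P)-p); return np.array([K[0,2]-K[0,0]*v[0]/v[2],K[1,2]+K[1,1]*v[1]/v[2]])
E
python3 - <<'E'
from h import *
t=cv2.imread("pics/top0.png"); s=cv2.imread("pics/scene0.png")
f=lambda i,x,y,w,h,k: cv2.resize(i[y:y+h,x:x+w],None,fx=k,fy=k,interpolation=cv2.INTER_CUBIC)
o=np.zeros((600,800,3),np.uint8)
def put(x,y,i): o[y:y+i.shape[0],x:x+i.shape[1]]=i[:600-y,:800-x]
put(0,0,f(t,140,230,180,115,2.5)); put(460,0,f(s,260,90,130,170,2))
put(0,300,f(t,410,285,95,80,3)); put(300,345,f(s,105,270,110,120,2)); put(530,345,f(s,200,280,155,150,1.6))
cv2.imwrite("pics/z1.png",o)
# sanity: bed corners outer rim z=44
c=cam("top"); cs=cam("scene")
for uv in [(356,197),(463,194),(467,267),(358,271)]: print(onplane(c,uv,44).round())
print(proj(cs,onplane(c,(356,197),44)),proj(cs,onplane(c,(467,267),44)))
E
```

```text
[682. -78.  44.]
[ 685. -312.   44.]
[ 524. -310.   44.]
[519. -78.  44.]
[346.95782308 314.25122603] [201.27805323 377.84792917]
```

View pics/z1.png

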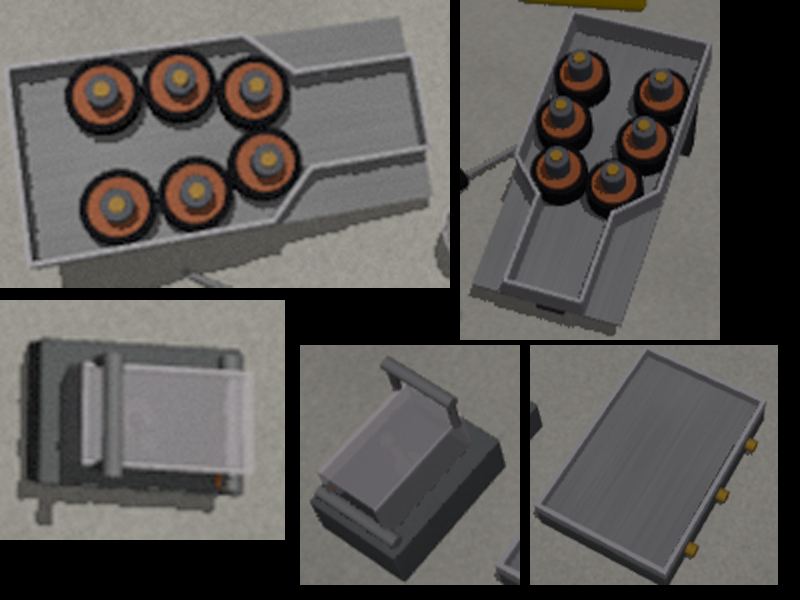

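Run:
```python
from h import *
c=cam("top"); s=cam("scene")
P={}
for n,a,b in [("endA",(310.8,290.8),(281.5,231.5)),("endB",(304.8,252),(321.5,240.5)),("upA",(153.2,336.4),(317.5,96.5)),("upB",(144,258),(385.5,111.5)),
 ]: P[n]=tri(c,a,s,b); print(n,P[n][0].round(1),round(P[n][1],1))
t=cv2.imread("pics/top0.png"); sc=cv2.imread("pics/scene0.png")
def studs(im,box,mn):
    h=cv2.cvtColor(im,cv2.COLOR_BGR2HSV); m=cv2.inRange(h,(15,120,80),(30,255,255)); k=np.zeros_like(m); x,y,X,Y=box; k[y:Y,x:X]=m[y:Y,x:X]
    n,_,st,ce=cv2.connectedComponentsWithStats(k); return [ce[i] for i in range(1,n) if st[i,4]>=mn]
A=studs(t,(140,235,320,345),4);B=studs(sc,(280,100,390,200),4)
print(len(A),len(B))
S=[]
for a in A:
    r=[(tri(c,a,s,b)) for b in B]; j=min(range(len(B)),key=lambda j:r[j][1]+ (0 if 60<r[j][0][2]<220 else 99)); S.append(r[j][0]); print(a.round(1),B[j].round(1),r[j][0].round(1),round(r[j][1],1))
# switchbox/ bar
for n,a,b in [("bar1",(447.5,303.5),(105+86/2+.0,270+15/2)),("bar2",(447.5,342.5),(105+155/2,270+65/2))]:
    for bb in [b]: print(n,tri(c,a,s,bb))
print(tri(c,(447.5,303.5),s,(182.5,302.5)),tri(c,(447.5,342.5),s,(148,277.5)))
for n,uv in [("box",(419,299)),("box",(493,301)),("box",(423,345.5)),("box",(490,349.5))]: print(onplane(c,uv,50).round(1))
for n,uv,z in [("jar",(332,320),97),("spool",(330,172),40),("flux",(379,152),100),("sponge",(278,155),20)]: print(n,onplane(c,uv,z).round())
```

```text
endA [479.   24.6  47.3] 3.1
endB [562.2  37.2  56.1] 5.8
upA [392.1 323.7 138.5] 6.6
upB [543.4 349.9 140.3] 7.9
6 6
[211.6 260.7] [351.4 152. ] [534.5 215.9 132.1] 1.2
[242.3 263.6] [335.8 174.3] [529.9 157.9 117.4] 1.3
[180.1 265.5] [360. 128.] [524.1 273.1 147.2] 1.3
[247.  293.5] [307.6 167.1] [470.4 147.5 117.1] 1.6
[218.3 306. ] [309.9 141.9] [446.1 200.3 131.6] 1.2
[186.4 311.4] [319.2 118.1] [436.3 257.1 148.1] 1.3
bar1 (array([ 426.34776889, -241.91926655,  194.40968432]), np.float64(46.73120983355788))
bar2 (array([ 394.40813266, -232.32438383,   74.74723431]), np.float64(61.40203951237344))
(array([ 447.12956664, -240.67777158,  127.45264865]), np.float64(5.150503190110184)) (array([ 373.60180118, -233.76988587,  140.6126036 ]), np.float64(2.194285368993306))
[ 457.6 -203.4   50. ]
[ 451.6 -356.8   50. ]
[ 362.6 -206.8   50. ]
[ 353.3 -342.9   50. ]
jar [416. -20.  97.]
spool [742. -22.  40.]
flux [ 765. -125.  100.]
sponge [792.  98.  20.]
```

```bash
cat >> h.py <<'E'
yaw=np.arctan2(.985,-.172); a15=np.radians(15)
u=np.array([np.cos(yaw),np.sin(yaw),0]); zz=np.array([0,0,1.])
ex=np.cos(a15)*u+np.sin(a15)*zz; ez=-np.sin(a15)*u+np.cos(a15)*zz; ey=np.cross(ez,ex)
O=np.array([520.1,38.2,29.2])
def T(x,y,z): return O+x*ex+y*ey+z*ez
def Ti(P): d=np.asarray(P)-O; return np.array([d@ex,d@ey,d@ez])
def ori(ydir,zdir):
    z=zdir/np.linalg.norm(zdir); y=ydir-(ydir@z)*z; y/=np.linalg.norm(y)
    return R.from_matrix(np.c_[np.cross(y,z),y,z]).as_euler("xyz")
RT=ori(-ey,-ez)   # tool aligned with tray, closing across
def blobs(im,box,mn=4):
    h=cv2.cvtColor(im,cv2.COLOR_BGR2HSV); m=cv2.inRange(h,(15,120,80),(30,255,255)); k=np.zeros_like(m); x,y,X,Y=box; k[y:Y,x:X]=m[y:Y,x:X]
    n,_,st,ce=cv2.connectedComponentsWithStats(k); return [ce[i] for i in range(1,n) if st[i,4]>=mn]
def plane_tray(c,uv,h):
    p,d=ray(c,uv); return Ti(p+d*((h-(p-O)@ez)/(d@ez)))
def look():  # chokes in tray from top camera: stud centres at 55 mm
    c=cam("top"); im=imaging.capture("top")
    return im,sorted([plane_tray(c,b,55)[:2].round(1).tolist() for b in blobs(im,(135,225,325,350))])
E
python3 - <<'E'
from h import *
im,L=look(); print(L)
c=cam("top")
for uv in [(310.8,290.8),(304.8,252),(153.2,336.4),(144,258),(258.8,258),(264.8,296.4)]: print(plane_tray(c,uv,31).round(1))
st=bot.get_state(); print(st["orientation"],st["tcp_pos"],RT)
for yd in (ey,-ey):
  for x,y,z in [(98,30,80),(30,0,30),(145,-30,30)]:
    q=solve_ik(T(x,y,z),ori(yd,-ez)); print(None if q is None else np.round(q,2))
for p in [(638,-267),(566,-123)]:
  for yd in (ey,-ey): 
    q=solve_ik((p[0],p[1],62),ori(yd,-zz)); print(None if q is None else np.round(q,2))
E
```

```text
[[134.6, 30.8], [134.7, -29.6], [192.5, 45.4], [193.0, -44.2], [252.6, 45.5], [253.0, -43.7]]
[ 0.6 45.  31. ]
[ -1.8 -38.3  31. ]
[319.1  79.9  31. ]
[319.1 -72.8  31. ]
[ 97.  -39.8  31. ]
[97.6 40.5 31. ]
[-3.14026928e+00 -2.11669933e-04  2.80677976e+00] [180.49916742 519.06779259 230.6883211 ] [-3.14159265 -0.26179939  1.74367257]
[-0.09  0.34 -0.48  0.82  0.25 -1.84]
[-0.17  0.49 -0.44  0.73  0.25 -1.93]
[ 0.04  0.47 -0.38  0.75  0.26 -1.71]
[-0.09  0.34 -0.48  0.82  0.25  1.3 ]
[-0.17  0.49 -0.44  0.73  0.25  1.21]
[ 0.04  0.47 -0.38  0.75  0.26  1.44]
[-0.5   0.72  0.02  0.86  0.   -2.25]
[-0.5   0.72  0.02  0.86  0.    0.89]
[-0.34  0.54 -0.33  0.7   0.   -2.09]
[-0.34  0.54 -0.33  0.7   0.    1.06]
```

```bash
cat >> h.py <<'E'
def nudge(y,xpost,d,h=30):
    bot.grip(0.12)
    bot.movel(T(xpost-38,y,h+12),RT); bot.movel(T(xpost-38,y,h),max_speed=80)
    hit=bot.movel(T(xpost-24+d,y,h),max_speed=60,threshold=25)
    return hit
E
python3 - <<'E'
from h import *
bot.move_ptp(T(97,30,130),RT)
print(bot.get_state()["t"])
print(nudge(30.8,134.6,33),bot.get_state()["contact_force"])
print(look()[1])
bot.dwell(.4); im,L=look(); print(L); print(Ti(bot.get_state()["tcp_pos"]),bot.get_state()["t"])
cv2.imwrite("pics/n1.png",cv2.resize(im[225:350,130:330],None,fx=3,fy=3))
E
```

```text
2.0667
False [-0.35223461 -0.02930325  0.3141925 ]
[[30.8, 8.3], [285.7, 43.7]]
[[30.8, 8.3], [285.2, 43.7]]
[143.44349519  30.93498008  29.87348887] 5.2333
```

View pics/n1.png

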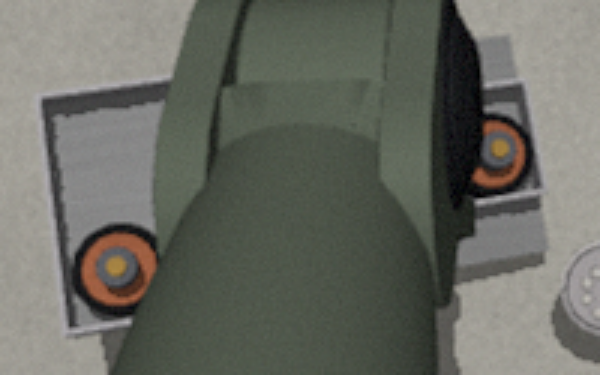

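Nudging works: one choke now rests at the lane end at picture px (500,148), tray (31, 8). I'll pick it up and place it.

```bash
cat >> h.py <<'E'
bc=np.array([602.,-195.]); bx=np.array([1.,.0]); 
SL=[bc+[a,b] for b in (-72,0,72) for a in (36,-36)]
RD=ori(-ey,-zz)
def pick(x,y,h=29):
    bot.grip(0.5,50)
    bot.move_ptp(T(x,y,h+45),RT)
    bot.movel(T(x,y,h),max_speed=100,threshold=15)
    bot.grip(0.0)
    s=bot.get_state(); return Ti(s["tcp_pos"]).round(1),round(s["opening"],3),round(s["gripper_force"],1)
def lift(): 
    p=Ti(bot.get_state()["tcp_pos"]); bot.movel(T(p[0],p[1],p[2]+70),max_speed=150)
def place(i,h=29):
    x,y=SL[i]
    bot.move_ptp((x,y,115),RD); o=bot.get_state()["opening"]
    hit=bot.movel((x,y,30+h-3),max_speed=50,threshold=4)
    z=bot.get_state()["tcp_pos"][2]
    bot.grip(0.5); bot.movel((x,y,125))
    return hit,round(z,1),round(o,3)
def bed(im=None):
    c=cam("top"); im=imaging.capture("top") if im is None else im
    return [onplane(c,b,85)[:2].round(0).tolist() for b in blobs(im,(355,195,470,275))]
E
python3 - <<'E'
from h import *
p=bot.get_state()["tcp_pos"]; bot.movel(p+40*ez)
print(pick(30.8,8.3)); lift(); print(bot.get_state()["opening"],bot.get_state()["t"])
im,L=look();print(L)
print(place(0),bot.get_state()["t"])
im,L=look();print(L,bed(im))
cv2.imwrite("pics/p1.png",im[130:400,100:560])
E
```

```text
(array([30.9,  7.4, 30. ]), 0.288, 49.3)
0.2880370810140028 8.1167
[[134.6, 30.8], [135.2, -29.9], [192.6, 45.8], [252.1, 42.8]]
(True, np.float64(59.1), 0.291) 11.35
[[30.2, 4.5], [134.6, 30.8], [135.2, -29.9], [192.6, 45.8], [252.2, 42.9]] [[637.0, -267.0]]
```

View pics/p1.png

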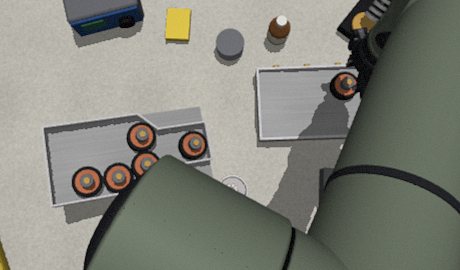

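One choke stands on the bed; another waits at tray (30, 4.5), and two are jammed again with two behind on the near side.

Run:
```python
from h import *
print(pick(30.2,4.5)); lift(); print(place(1)); im,L=look();print(L,bed(im))
bot.move_ptp(T(97,-30,90),RT)
print(nudge(-29.9,135.2,40),bot.get_state()["contact_force"].round(1)); bot.dwell(.4)
p=bot.get_state()["tcp_pos"]; bot.movel(p+45*ez); im,L=look(); print(L)
bot.move_ptp(T(30,0,90),RT); im,L=look(); print(L,bot.get_state()["t"])
```

```text
(array([29.9,  3.6, 30. ]), 0.281, 49.3)
(True, np.float64(111.0), 0.285)
[[134.6, 30.8], [135.3, -29.7], [192.6, 45.8], [252.2, 42.9]] [[574.0, -280.0]]
False [-0.9 -1.4 -0.3]
[[30.8, -4.0], [88.5, -6.6]]
[[90.2, -7.6], [136.0, 32.0], [142.2, -36.9]] 21.7
```

Placing #2 tripped the threshold early at z=111, so the choke was dropped. I'll look at the bed.

Run:
```python
from h import *
im=imaging.capture("top"); print(bed(im),bot.get_state()["contact_force"])
a=im[180:290,340:490]; b=imaging.capture("scene")[260:440,190:370]
o=np.zeros((540,800,3),np.uint8); o[:330,:450]=cv2.resize(a,None,fx=3,fy=3); o[:342,455:797]=cv2.resize(b,None,fx=1.9,fy=1.9)
cv2.imwrite("pics/b2.png",o)
```

```text
[[574.0, -280.0]] [0.11839785 0.85607252 0.5079822 ]
```

View pics/b2.png

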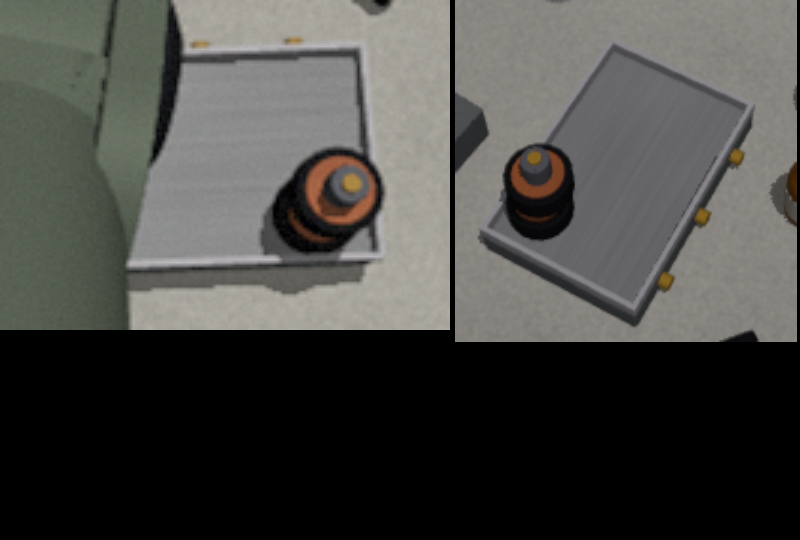

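The view shows choke 2 stacked upright on choke 1: choke 1 had been knocked aside to near slot 1, and the contact at z=111 is exactly 52 mm higher. I'll triangulate the upper stud and move it to the empty slot 0.

Run:
```python
from h import *
c=cam("top"); s=cam("scene")
a=blobs(imaging.capture("top"),(355,195,470,275)); b=blobs(imaging.capture("scene"),(205,285,330,400)); print(a,b)
P,e=min((tri(c,x,s,y) for x in a for y in b),key=lambda r:r[1]); print(P,e)
assert 128<P[2]<148 and e<5
h=P[2]-55+29
bot.grip(.5); bot.move_ptp((P[0],P[1],h+60),RD); bot.movel((P[0],P[1],h+1),max_speed=60,threshold=6)
print(bot.get_state()["tcp_pos"]); bot.grip(0); print(bot.get_state()["opening"],bot.get_state()["gripper_force"])
bot.movel((P[0],P[1],h+35)); x,y=SL[0]+[2,-2]
bot.movel((x,y,h+35)); 
print(bot.movel((x,y,57),max_speed=60,threshold=4),bot.get_state()["tcp_pos"],bot.get_state()["opening"]); bot.grip(.5); bot.movel((x,y,125))
bot.move_ptp(T(30,0,120),RT); im,L=look(); print(L,bed(im),bot.get_state()["t"])
cv2.imwrite("pics/b3.png",np.hstack([cv2.resize(im[180:290,340:490],None,fx=2.6,fy=2.6),cv2.resize(imaging.capture("scene")[260:440,190:370],(400,286))]))
```

```text
[array([456.5       , 240.78571429])] [array([231.21428571, 342.85714286]), array([319.625     , 373.45833333])]
[ 566.2215239  -265.30984156  134.76140083] 0.7591687573492143
[ 566.53557018 -265.50611612  110.22577429]
0.2860849531815792 49.37852382659912
True [ 639.69809038 -268.88348922   58.54204104] 0.28523985459323775
[[90.2, -7.6], [136.0, 32.0], [142.2, -36.9]] [[639.0, -268.0], [561.0, -265.0]] 29.4917
```

View pics/b3.png

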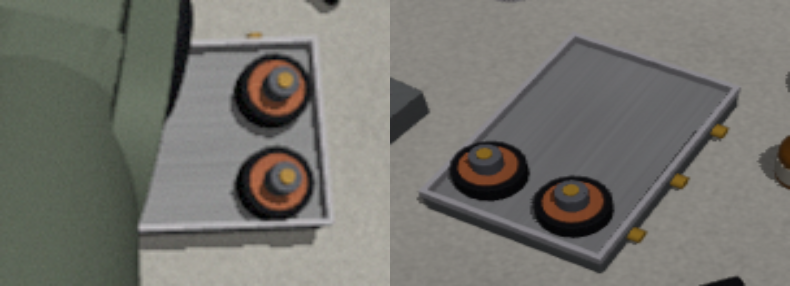

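Both stand flat and upright at (639,-268) and (561,-265). Next come the two in the lane.

```bash
cat >> h.py <<'E'
def cycle(i,xy):
    print(pick(*xy)); lift(); bot.movel((SL[i][0],SL[i][1]+90,140),RD,250) if False else None
    print("bed before",bed(),bot.get_state()["opening"])
    r=place(i); im,L=look(); print(r,L,bed(im),bot.get_state()["t"]); return L
E
python3 - <<'E'
from h import *
L=cycle(2,(30.8,-4.0))
if L and L[0][0]<36: L=cycle(3,L[0])
E
```

```text
(array([30.6, -5. , 30.2]), 0.287, 49.3)
bed before [[639.0, -268.0], [561.0, -265.0]] 0.2866253454053794
(True, np.float64(59.3), 0.284) [[30.4, -7.8], [131.5, 27.2], [138.1, -32.7]] [] 34.6333
(array([30.1, -8.4, 30. ]), 0.286, 49.3)
bed before [[639.0, -269.0], [637.0, -195.0], [561.0, -265.0]] 0.2838298426323186
(True, np.float64(59.0), 0.284) [[131.7, 27.2], [138.1, -32.7]] [[565.0, -194.0]] 40.3917
```

Four are placed, and the last two are jammed at (131.7, 27) and (138, -33). I'll push the farther one back.

Run:
```python
from h import *
bot.move_ptp(T(97,-30,90),RT); print(bed())
print(nudge(-32.7,138.1,40),bot.get_state()["contact_force"].round(1)); bot.dwell(.5)
p=bot.get_state()["tcp_pos"]; bot.movel(p+45*ez); bot.move_ptp(T(70,-120,160),RD)
bot.dwell(.3); im,L=look(); print(L,bed(im),bot.get_state()["t"])
if L and L[0][0]<36: L=cycle(4,L[0])
if L and L[0][0]<36: L=cycle(5,L[0])
```

```text
[[639.0, -268.0], [637.0, -195.0], [565.0, -194.0], [561.0, -265.0]]
False [-1.5 -0.5 -0.6]
[[30.6, -4.2], [88.2, 8.5]] [[639.0, -268.0], [637.0, -195.0], [565.0, -194.0], [561.0, -265.0]] 45.775
(array([30.6, -5.3, 30. ]), 0.288, 49.4)
bed before [[639.0, -269.0], [637.0, -195.0], [565.0, -194.0], [561.0, -265.0]] 0.28502155152845476
(True, np.float64(59.1), 0.286) [[30.8, 8.3]] [] 51.2083
(array([30.5,  7.3, 30. ]), 0.286, 49.5)
bed before [[639.0, -268.0], [637.0, -195.0], [565.0, -194.0], [561.0, -265.0]] 0.28476601111100824
(True, np.float64(59.0), 0.282) [] [] 56.5583
```

Run:
```python
from h import *
bot.move_ptp(T(70,-60,170),RD)
im=imaging.capture("top"); sc=imaging.capture("scene"); print(bed(im))
o=np.zeros((600,800,3),np.uint8)
o[:300,:390]=cv2.resize(im[185:285,345:475],None,fx=3,fy=3)
o[:300,400:800]=cv2.resize(sc[275:430,190:397],(400,300))
o[300:,:380]=cv2.resize(im[290:365,410:505],None,fx=4,fy=4)
o[300:,400:720]=cv2.resize(sc[270:390,105:185][:, :],None,fx=4,fy=4)[:300]
cv2.imwrite("pics/s1.png",o); cv2.imwrite("pics/full_s.png",sc)
print(bot.get_state()["t"])
```

```text
[[639.0, -268.0], [637.0, -123.0], [637.0, -195.0], [565.0, -123.0], [564.0, -194.0], [561.0, -265.0]]
57.5167
```

View pics/s1.png

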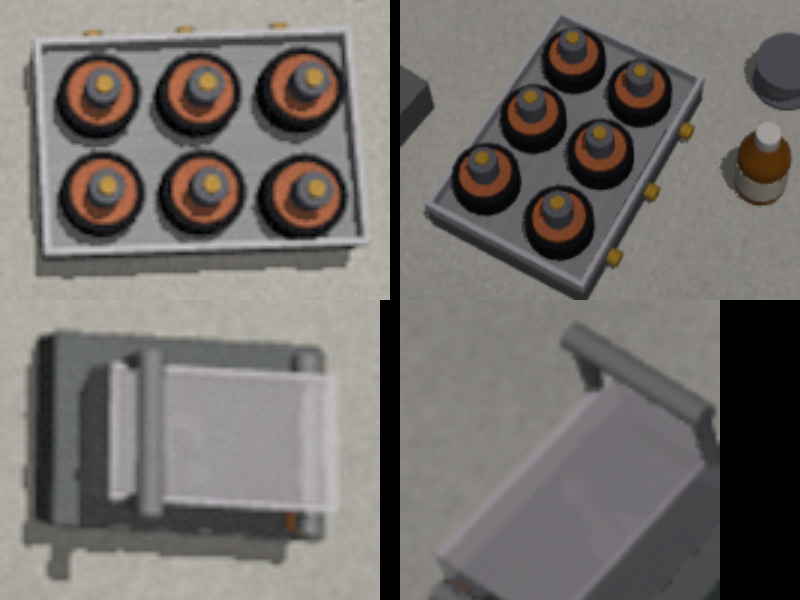

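Run:
```python
from h import *
c=cam("top"); s=cam("scene")
B=[onplane(c,uv,50) for uv in [(424.2,298.75),(424.2,345.75),(490.5,349.5),(490.5,301.25)]]
for b in B: print(b.round(1))
b1=onplane(c,(447.7,303),143);b2=onplane(c,(447.6,343.5),143); print("bar",b1.round(1),b2.round(1),np.linalg.norm(b1-b2))
print(tri(c,(447.7,303.5),s,(181,297.5)),tri(c,(447.6,343),s,(149,278.5)))
ctr=np.mean(B,0); xd=(B[2]+B[3]-B[0]-B[1]); xd/=np.linalg.norm(xd); print(ctr,xd, "pred bar", ctr+xd*-42, "hinge",ctr+58*xd)
print(proj(c,[*(ctr+xd*-42)[:2],137]),proj(s,[*(ctr+xd*-42)[:2],137]))
```

```text
[ 458.  -214.3   50. ]
[ 362.1 -209.2   50. ]
[ 353.3 -343.9   50. ]
[ 451.1 -351.6   50. ]
bar [ 445.6 -238.8  143. ] [ 371.1 -234.   143. ] 74.7074160771133
(array([ 446.06738912, -238.53198195,  139.59790389]), np.float64(3.3642145243639003)) (array([ 373.45415341, -233.8770753 ,  137.51051267]), np.float64(4.592424947586906))
[ 406.11004872 -279.74963502   50.        ] [-0.05764429 -0.99833719  0.        ] pred bar [ 408.53110878 -237.81947323   50.        ] hinge [ 402.76668006 -337.65319179   50.        ]
[447.58336997 322.95594757] [162.60270183 288.84170999]
```

```bash
cat >> h.py <<'E'
xd=np.array([-.0576,-.9983,0]); xd/=np.linalg.norm(xd); sy=np.cross(zz,xd); C=np.array([406.1,-279.7,0]); H=C+58*xd+51*zz
RB=ori(-xd,-zz)
if solve_ik(H+[0,100,100],RB) is not None and abs(solve_ik(H+[0,100,100],RB)[5])>2.2: RB=ori(xd,-zz)
def bar(th): f=np.arctan2(86,100)+th; return H+np.hypot(100,86)*(-np.cos(f)*xd+np.sin(f)*zz)
def arc(a,b,n=9,dz=-16,v=90):
    for th in np.linspace(a,b,n)[1:]:
        bot.movel(bar(th)+dz*zz,RB,v)
    return bot.get_state()["contact_force"].round(1)
E
python3 - <<'E'
from h import *
print(RB,np.round(solve_ik(bar(0)+60*zz,RB),2),[solve_ik(bar(t)-16*zz,RB) is not None for t in (0,.8,1.65)],bar(0),bar(1.65))
bot.grip(.4,35)
bot.move_ptp(bar(0)+90*zz,RB)
print(bot.movel(bar(0)-16*zz,max_speed=80,threshold=8),bot.get_state()["tcp_pos"].round(1))
bot.grip(0); s=bot.get_state(); print(s["opening"],s["gripper_force"],s["contact_force"].round(1))
print(arc(0,.35,3))
cv2.imwrite("pics/c1.png",imaging.capture("scene")[220:420,60:330]); print(bot.get_state()["t"],bot.get_state()["opening"])
E
```

```text
[3.14159265 0.         3.08395847] [-0.68  0.21 -0.44  0.92  0.   -0.63] [True, True, True] [ 408.51929599 -237.76973638  137.        ] [ 397.36504651 -431.09069565  143.88210641]
False [ 408.8 -238.   121.5]
0.1206130872457471 34.098676443099976 [-0.4  1.7  4.2]
[-1.8  8.1 14.6]
62.1917 0.12499422560887875
```

View pics/c1.png

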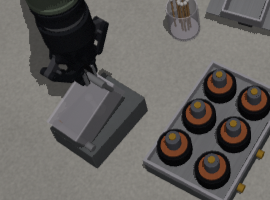

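The cover appears to be rising with the bar gripped. I'll continue the arc while watching the force.

Run:
```python
from h import *
for a,b in [(.35,.7),(.7,1.05),(1.05,1.4),(1.4,1.66)]:
    print(b,arc(a,b,3),bot.get_state()["tcp_pos"].round(1),round(bot.get_state()["opening"],3))
print(bot.get_state()["t"])
cv2.imwrite("pics/c2.png",np.hstack([cv2.resize(imaging.capture("scene")[240:440,60:260],(400,400)),cv2.resize(imaging.capture("top")[260:400,400:540],(400,400))]))
```

```text
0.7 [-3.5  3.3  9.3] [ 403.4 -317.1  166.1] 0.127
1.05 [-4.7  0.4  1.6] [ 400.5 -362.3  164.1] 0.123
1.4 [-5.9 -0.7  1.6] [ 397.8 -404.9  147.6] 0.123
1.66 [-4.4 -0.8  0.2] [ 396.2 -431.2  126. ] 0.123
65.325
```

View pics/c2.png

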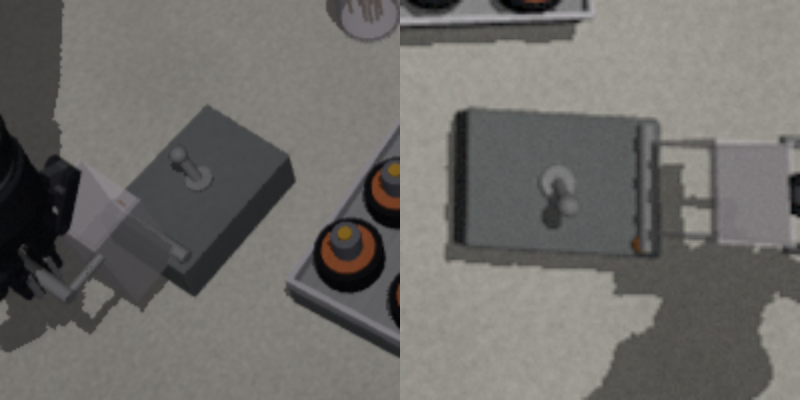

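Cover stands open; the toggle leans to the near side, ball at about (568,206) in the right panel. Release, then throw the toggle along +y of the box.

Run:
```python
from h import *
c=cam("top"); print("pivot",onplane(c,(455,323),50).round(),(C-5*xd).round(),"ball",onplane(c,(458.8,332.1),80).round())
bot.grip(.3); p=bot.get_state()["tcp_pos"]; bot.movel(p+80*zz,max_speed=150)
B=C-9*xd; s0=B-52*sy
bot.grip(0); bot.move_ptp(s0+220*zz,RB); bot.movel(s0+71*zz,max_speed=150)
r=bot.movel(B+8*sy+71*zz,max_speed=40,threshold=10); q=bot.get_state(); print(r,((q["tcp_pos"]-C)@sy).round(1),q["contact_force"].round(1),q["t"])
bot.movel(q["tcp_pos"]-20*sy,max_speed=80); bot.movel(s0+200*zz); bot.move_ptp(C+[-60,130,260],RB)
cv2.imwrite("pics/c3.png",np.hstack([cv2.resize(imaging.capture("scene")[240:440,60:260],(400,400)),cv2.resize(imaging.capture("top")[260:400,400:540],(400,400))]))
```

```text
pivot [ 407. -275.   50.] [ 406. -275.    0.] ball [ 390. -273.   80.]
True -2.4 [-3.5 -0.1  5. ] 69.8083
```

View pics/c3.png

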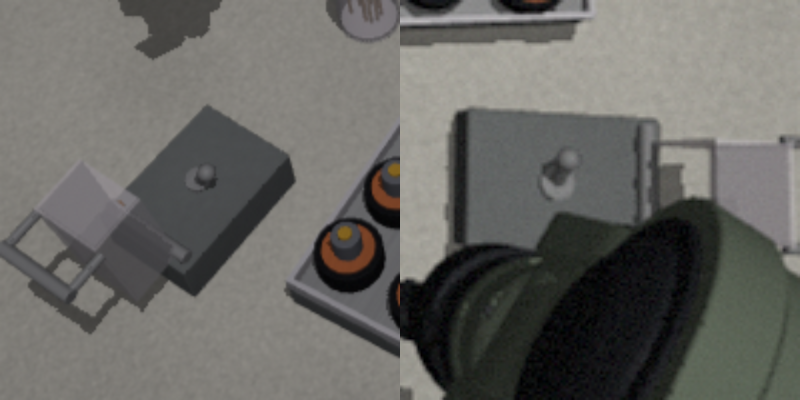

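Toggle now leans symmetrically to the far side (ball px (568,158), about +17 mm from pivot), which is the full throw with the stop felt. Now I'll shut the cover.

Run:
```python
from h import *
t=1.66; bot.grip(.35,35); bot.move_ptp(bar(t)+80*zz,RB)
print(bot.movel(bar(t)-16*zz,max_speed=80,threshold=10)); bot.grip(0); print(bot.get_state()["opening"])
for b in (1.4,1.05,.7,.35,.0): print(b,arc(t,b,3),round(bot.get_state()["opening"],3)); t=b
bot.grip(.35); bot.movel(bar(0)+40*zz); bot.grip(0)
bot.movel(bar(0)+15*zz); r=bot.movel(bar(0)-2*zz,max_speed=25,threshold=12); s=bot.get_state(); print(r,s["tcp_pos"].round(1),s["contact_force"].round(1))
bot.movel(bar(0)+110*zz); bot.move_ptp(T(70,-60,170),RD)
im=imaging.capture("top"); print(bed(im),look()[1],bot.get_state()["t"])
o=np.zeros((400,800,3),np.uint8); o[:,:400]=cv2.resize(imaging.capture("scene")[260:400,95:235],(400,400)); o[:300,400:]=cv2.resize(im[190:370,320:560],(400,300)); cv2.imwrite("pics/c4.png",o)
```

```text
False
0.12153648853335369
1.4 [ 0.4 -5.   5.8] 0.122
1.05 [ 0.3 -2.7 10.6] 0.123
0.7 [5.  0.9 6.8] 0.12
0.35 [ 7.3 -1.4 -1.3] 0.123
0.0 [ 7.4 -3.4 -1.8] 0.123
True [ 409.  -238.   142.8] [-1.6  0.9  9.5]
[[639.0, -269.0], [637.0, -123.0], [637.0, -195.0], [565.0, -194.0], [564.0, -123.0], [561.0, -265.0]] [] 83.7833
```

View pics/c4.png

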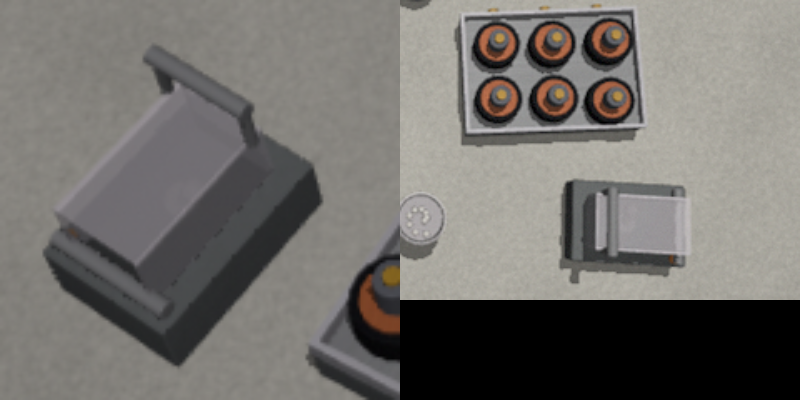

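All six chokes stand inside the rim and the cover is shut: the bar's top was felt at z = 142.8 mm, and 143 is expected.

```bash
python3 -c "
from bench import bot; print(bot.sign_off())"
```

```text
the job is handed in; nothing more can be done
None
```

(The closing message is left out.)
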